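# Turn the soil-sample carousel and weigh the tall tube

## Robot

A 6-joint arm with a two-finger parallel gripper is mounted at the origin on the work surface. World frame = base frame: x ahead of the robot, y to its left, z up, the work surface at z = 0. Lengths are in mm, angles in rad, forces in N, time in s.
With the tool pointing down it reaches from about 275 to 1000 mm from the base axis. Payload 8.4 kg.
Tool frame: the origin (TCP) lies at the very end of the fingers, on their centre line; the grasp point (between the pads) lies 19 mm behind it; z points along the fingers, x is the direction in which the jaws open and shut, and the axes are right-handed (so a half turn about z gives the same grasp; the last joint's range is limited). The gripper opens to 85 mm and grips with 20 to 120 N. Pads are 22 mm wide; open, the fingers measure 114 mm over their backs; the gripper's body (76 mm by 85 mm) begins 54 mm behind the grasp point. The pads swing forward as they close: fully open they stand 13 mm farther back than shut.
Start: joints at [-1.347, 0.353, 1.633, -0, 1.155, -0.002], TCP at [139.927, -609.137, 231.281] pointing down, gripper open.
Joint ranges: [-2.63, 2.63], [-0.92, 2.1], [0.06, 2.66], [-1.3, 4.44], [0, 2.69], [-3.02, 3.02]. Speed limits (rad/s): [2.22, 2.22, 2.79, 3.14, 3.14, 3.14].

## Interface

Orientations are given as [roll, pitch, yaw] about the fixed x, y, z axes, in that order (R = Rz(yaw) Ry(pitch) Rx(roll)).
In Python, from rig import r gives the robot as it stands.
- The arm moves only by the tool arm_command, never from a script. Its argument "targets" is a list of rows, each a list of 6 numbers: the shift along the tool's x, y, z in m, then the turn, a rotation vector about the tool's x, y, z in rad. A call has 1 to 20 rows; each row shifts and turns the commanded pose from where the row before left it, along the tool's axes as they then stand; what a row does not reach is not made up. A row lasts 1/12 s, in which the tool goes at most 41.7 mm and 7.16 degrees, less where a joint would pass 70% of its speed; a pose out of reach is approached as far as the arm can. A call is refused whole if a number of a shift passes 0.0417 or a number of a turn 0.125, either way. A call with a gripper value outside its range is refused whole. "fingers" is the finger opening in m, from 0 to 0.0854, set as the call begins (left out, the last holds). The fingers move at their own pace and stop on an object; "squeeze" is the grip in N (left out, the last holds). Time passes only in rows, so rows that do not move let the fingers close. It gives the time, the measured TCP pose, the force and the opening at its end, in the units of the state.
- r.sense(): the state, without advancing time (a new reading comes with each control period).
- r.grab_frame(name): name is "scene" or "top" or "wrist"; returns a dict with "image" (420x560x3 uint8, blue, green, red), "fx", "fy", "cx", "cy" (pixels), "xyz" and "orientation" of the camera in the world. Camera axes: x right, y down, z forward; pixel columns grow to the right and rows downward; lengths in mm; the calibration is good to about 2 mm. A picture is of the moment at which its call begins. There is no depth.
- r.sign_off(): hands the job in, once; it reports no verdict.
The state is a dict: "clock": time; "qpos": joint angles; "qvel": joint speeds; "joint_efforts": joint torques, N m; "eef_pos": TCP position; "tcp_rot": TCP orientation; "contact_force": force on the tool from outside, world axes, zero at the start; "wrist_torque": the same for the moment, N m; "opening": opening from 0.0 (shut) to 1.0 (fully open).
Only numpy, scipy, OpenCV 4.12 (cv2) and the standard library are available. Lean on these libraries where they do the work, as an engineer would, in place of code of your own. Each camera call takes 0.05 s, during which the arm holds its last target.

## Task

Turn the sample carousel by its crank knob until the one tall tube on it stands in the open front of the wire guard, in line with the pointer on the base. Then lift that tube straight up out of its pocket there, and stand it upright on the middle of the balance's round pan and let go of it.

Things in the scene. Friction and masses are not known exactly. Their poses are not given: they have to be found in the camera images.
- base: Grey carousel base, 296 mm wide. Origin: turning axis at table height, z up, -x to the dark pointer tab on its rim. Its deck has 6 pockets 100 mm from the axis, some with short tubes (tops at 90 mm). A 6 mm wire guard (top at 156 mm, posts 140 mm from the axis) runs over the pockets, open 75 degrees either side of the pointer. Pick place: 100 mm from the origin along -x.
- handle (a point): Crank knob: upright black round grip, 16 mm thick, spinning freely on its pin, 50 mm from the axis, free from 156 to 218 mm above the table; the point is on its centre line, 193 mm up. Leading it round the axis turns the deck either way, without stops; 1 to 4 N moves it, it stays where left. So the fingers can hold it all the way round without being turned.
- tube_mid (a point): The tall capped tube in a carousel pocket (not those in the blue rack): flat foot, 34 mm in diameter, 118 mm tall, cap (top 20 mm) 38 mm, about 70 g. Point: its centre, 59 mm above the foot; z along it. In the carousel it stands with its foot 22 mm above the table in a pocket 32 mm deep with 1.5 mm play, 100 mm from the axis.
- pan (a point): Centre of the upper side of the balance's flat round steel pan, 112 mm in diameter, 70 mm above the table; it does not move. The white balance body around it is 190 mm wide and 54 mm high.
Things that resemble listed ones, but are neither listed nor needed, are in the scene too. Leave any pink or red look-alike of the part that bears tube_mid alone.

How it is judged (in metres and radians):
On the way, in this order (a step that is already met when the one before it is completed fails the run):
1. the tall tube, still in its pocket, has been turned to the pick place: within 20 mm of it along the base's x and y, and the deck is still (x of tube_mid in the frame of base between -0.12 and -0.08 m and y of tube_mid in the frame of base between -0.02 and 0.02 m and height (world z) of tube_mid below 0.09 m and linear speed of tube below 0.02 m/s), for 0.2 s.
2. the tall tube has been lifted 40 mm there, at most 35 mm from the pick place along x and y (x of tube_mid in the frame of base between -0.135 and -0.065 m and y of tube_mid in the frame of base between -0.035 and 0.035 m and height (world z) of tube_mid above 0.121 m), for 0.05 s.
At the end, for the whole second after the job is handed in: The tall tube stands upright (within 10 degrees) and at rest on the balance pan, its axis within 25 mm of the pan's centre (horizontal distance between tube_mid and pan below 0.025 m and angle between tube_mid's own z axis and vertical below 0.17 rad and z of tube_mid in the frame of pan between 0.053 and 0.065 m and linear speed of tube below 0.02 m/s); the robot touches nothing.
It also fails if it takes over 59 s, if anything falls off the work surface, if the arm or the gripper's body presses on something with over 40 N, if the wrist force passes 120 N, or if a joint passes its speed limit or range.

## Working session

There is one attempt and no reset: what is moved stays moved. The work goes in short steps, Python scripts to look and compute and a tool call to move; the robot and the scene stay as the last step left them, time stands still between calls to the robot, and variables do not carry over. Pictures are saved under pics/ and viewed, and the job is handed in when it is done.

Besides the shell and the picture viewer there is one more tool, called after "Call:" in YAML: its name, and indented under it one key for each argument. arm_command: Moves the arm, as the interface text tells. Its arguments: {"type":"object","properties":{"targets":{"type":"array"},"fingers":{"type":"number"},"squeeze":{"type":"number"}},"required":["targets"]}

```bash
mkdir -p pics; ls
python3 - <<'E'
from rig import r
import cv2
print(r.sense())
for n in ("scene","top","wrist"):
    f=r.grab_frame(n); cv2.imwrite(f"pics/{n}0.png",f["image"]); print(n,{k:v for k,v in f.items() if k!="image"})
E
```

```text
pics
{'clock': 0.0, 'qpos': array([-1.34743917e+00,  3.53615700e-01,  1.63418126e+00,  4.07547355e-05,
        1.15521596e+00, -2.40279799e-03]), 'qvel': array([-0.00122523,  0.00077774, -0.00119931,  0.00209144,  0.00067087,
        0.00051968]), 'joint_efforts': array([ 9.32535731e-04, -6.05252624e+01, -3.42071199e+01,  3.48791605e-05,
        9.49213689e-03, -2.19747608e-05]), 'eef_pos': array([ 139.80273418, -608.64263841,  230.56179498]), 'tcp_rot': array([-3.14155198e+00,  1.42017273e-03, -1.34505282e+00]), 'contact_force': array([ 0.08408318, -0.00292627,  0.13957916]), 'wrist_torque': array([-0.00340529,  0.00346042,  0.02072621]), 'opening': 1.0046838289372624}
scene {'fx': 385.138616626812, 'fy': 385.138616626812, 'cx': 279.6960743673678, 'cy': 208.14733113761548, 'xyz': array([971.15841588, 543.65869592, 598.17897527]), 'orientation': array([-2.20918548,  0.01116015,  2.40680333])}
top {'fx': 412.31434084445624, 'fy': 412.31434084445624, 'cx': 279.3751116629614, 'cy': 209.4995276773443, 'xyz': array([ 366.94723803,   71.10114022, 1012.98022656]), 'orientation': array([-2.9073743 , -0.00353755, -1.53117362])}
wrist {'fx': 341.7940699827122, 'fy': 341.7940699827122, 'cx': 274.1576201954714, 'cy': 211.13009374104635, 'xyz': array([ 216.63638994, -591.63356307,  373.04814107]), 'orientation': array([ 2.83191724e+00,  1.38245136e-03, -1.34496826e+00])}
```

View pics/scene0.png

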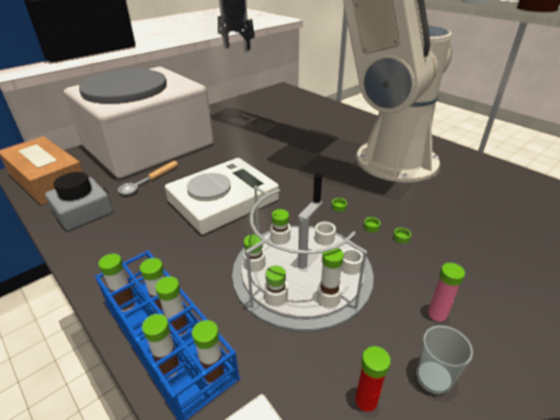

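View pics/top0.png

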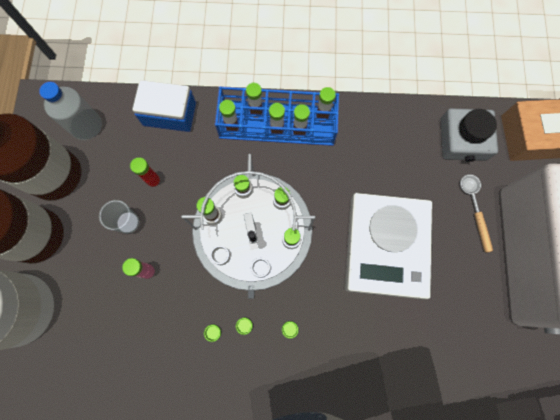

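View pics/wrist0.png

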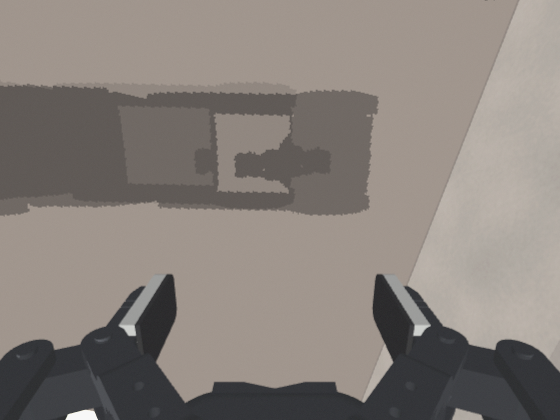

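The top view shows the carousel near (252,230), the balance pan at (394,229), the pointer tab near (251,292) and the tall tube probably at (208,208). I'll zoom in to pin these down.

```bash
cat > h.py <<'E'
import numpy as np, cv2
from scipy.spatial.transform import Rotation as R
def ray(f,u,v):
    d=R.from_euler('xyz',f["orientation"]).apply([(u-f["cx"])/f["fx"],(v-f["cy"])/f["fy"],1.0]); return np.array(f["xyz"]),d
def onz(f,u,v,z):
    o,d=ray(f,u,v); return o+d*(z-o[2])/d[2]
def proj(f,p):
    q=R.from_euler('xyz',f["orientation"]).inv().apply(np.array(p,float)-f["xyz"]); return q[0]/q[2]*f["fx"]+f["cx"],q[1]/q[2]*f["fy"]+f["cy"]
def twov(f1,p1,f2,p2):
    o1,d1=ray(f1,*p1);o2,d2=ray(f2,*p2);A=np.c_[d1,-d2];t=np.linalg.lstsq(A,o2-o1,rcond=None)[0]
    a=o1+d1*t[0];b=o2+d2*t[1];return (a+b)/2,np.linalg.norm(a-b)
def blobs(m,amin=20):
    n,l,s,c=cv2.connectedComponentsWithStats(m.astype('uint8'))
    return [(c[i].round(1),s[i][4],s[i][:4]) for i in range(1,n) if s[i][4]>=amin]
def tool(f_yaw,dxyz):  # world shift -> tool axes when pointing down, by actual rot
    return R.from_euler('xyz',f_yaw).inv().apply(dxyz)
E
python3 - <<'E'
from rig import r
from h import *
import pickle
t=r.grab_frame("top");s=r.grab_frame("scene");pickle.dump((t,s),open("f0.pkl","wb"))
cv2.imwrite("pics/t1.png",cv2.resize(t["image"][150:310,170:330],None,fx=3.7,fy=3.7,interpolation=cv2.INTER_CUBIC))
cv2.imwrite("pics/s1.png",cv2.resize(s["image"][160:330,220:400],None,fx=3.5,fy=3.5,interpolation=cv2.INTER_CUBIC))
for n,f in(("t",t),("s",s)):
    hsv=cv2.cvtColor(f["image"],cv2.COLOR_BGR2HSV)
    for b in blobs(cv2.inRange(hsv,(35,120,60),(70,255,255))>0): print(n,b, [onz(f,*b[0],z).round() for z in (90,140)])
E
```

```text
t (array([253.3,  90.7]), np.int32(195), array([246,  83,  15,  16], dtype=int32)) [array([886., 153.,  90.]), array([858., 148., 140.])]
t (array([326.9,  95.1]), np.int32(197), array([320,  88,  15,  16], dtype=int32)) [array([882., -29.,  90.]), array([854., -24., 140.])]
t (array([227. , 107.8]), np.int32(199), array([220, 100,  15,  17], dtype=int32)) [array([837., 215.,  90.]), array([812., 207., 140.])]
t (array([276.4, 110.9]), np.int32(196), array([269, 103,  15,  17], dtype=int32)) [array([834.,  94.,  90.]), array([809.,  92., 140.])]
t (array([301.3, 112.3]), np.int32(197), array([294, 104,  15,  17], dtype=int32)) [array([833.,  33.,  90.]), array([808.,  35., 140.])]
t (array([138.8, 165.7]), np.int32(244), array([130, 158,  18,  17], dtype=int32)) [array([680., 412.,  90.]), array([663., 394., 140.])]
t (array([241.2, 182.9]), np.int32(198), array([234, 175,  15,  17], dtype=int32)) [array([647., 168.,  90.]), array([632., 163., 140.])]
t (array([280.5, 196.1]), np.int32(151), array([275, 188,  13,  16], dtype=int32)) [array([619.,  75.,  90.]), array([605.,  75., 140.
[... 2337 characters left out ...]
., 140.])]
s (array([275.4, 275.5]), np.int32(315), array([266, 266,  19,  20], dtype=int32)) [array([658., 177.,  90.]), array([689., 213., 140.])]
s (array([167.4, 287.7]), np.int32(450), array([156, 276,  23,  24], dtype=int32)) [array([815.,  71.,  90.]), array([830., 117., 140.])]
s (array([155.6, 327.4]), np.int32(549), array([143, 315,  26,  27], dtype=int32)) [array([869., 132.,  90.]), array([879., 172., 140.])]
s (array([205.3, 333.8]), np.int32(584), array([192, 320,  26,  29], dtype=int32)) [array([818., 195.,  90.]), array([833., 229., 140.])]
s (array([375.5, 361. ]), np.int32(723), array([362, 346,  29,  31], dtype=int32)) [array([663., 399.,  90.]), array([693., 414., 140.])]
```

View pics/t1.png

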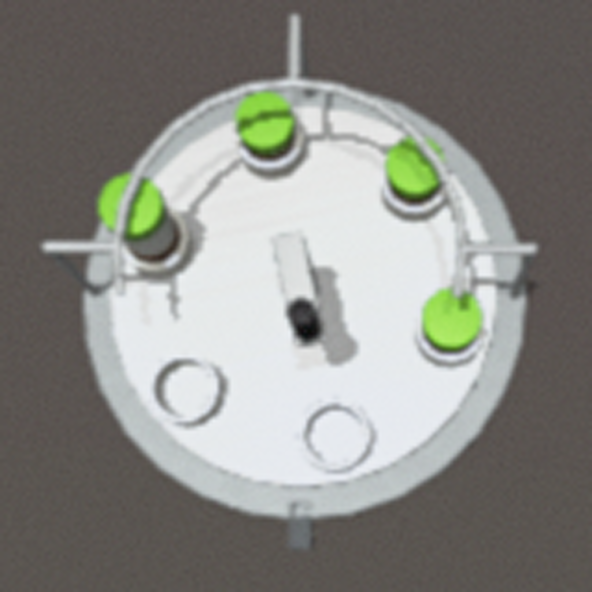

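View pics/s1.png

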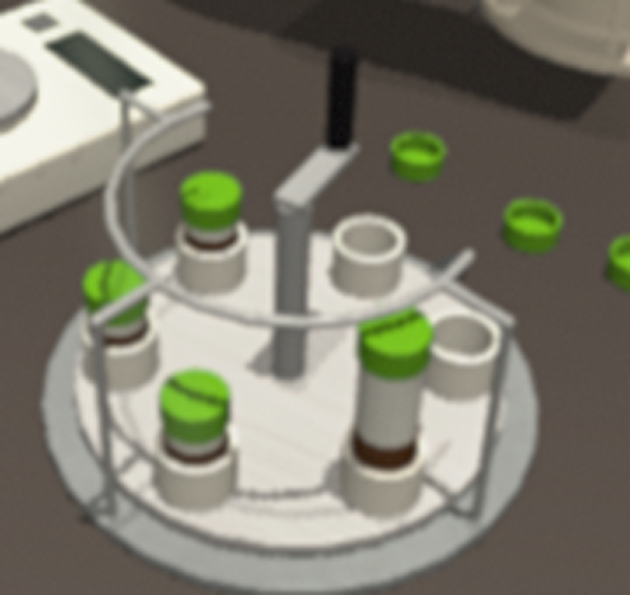

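Run:
```python
from h import *
import pickle
t,s=pickle.load(open("f0.pkl","rb"))
for z in (8,15,22):
    c=onz(t,251.8,230.6,z); p=onz(t,250.8,292.5,z)
    L=onz(t,170+83/3.7,230,z);Rr=onz(t,170+522/3.7,230,z)
    print(z,"axis",c.round(1),"ptr",p.round(1),"dia",np.linalg.norm(L-Rr))
# pan
for n,f,box in(("t",t,(360,200,430,260)),("s",s,(180,165,240,205))):
    hsv=cv2.cvtColor(f["image"],cv2.COLOR_BGR2HSV); x0,y0,x1,y1=box
    g=hsv[y0:y1,x0:x1,2]; m=(g<205)&(g>120)
    b=max(blobs(m),key=lambda b:b[1]); u,v=b[0]+[x0,y0]; print(n,"pan",(u,v),b[1:],onz(f,u,v,70).round(1))
# black knob
for n,f,box in(("t",t,(240,220,265,255)),("s",s,(305,165,332,210))):
    x0,y0,x1,y1=box; g=f["image"][y0:y1,x0:x1].max(2); m=g<60
    for b in blobs(m,10): print(n,"knob",b, b[0]+[x0,y0], "z187",onz(f,*(b[0]+[x0,y0]),187).round(1))
print("cap2v",twov(t,(205.8,205.6),s,(332.7,258.1)))
for p in [(205.8,205.6)]: print(onz(t,*p,140))
cv2.imwrite("pics/p1.png",np.hstack([cv2.resize(t["image"][190:305,340:440],(400,460)),cv2.resize(s["image"][150:240,160:290],(650,450))[:,:390] if 0 else cv2.resize(s["image"][150:242,160:240],(400,460))]))
```

```text
8 axis [550.3 143.1   8. ] ptr [400.1 137.2   8. ] dia 293.6902189746545
15 axis [549.  142.6  15. ] ptr [399.9 136.8  15. ] dia 291.64457521123404
22 axis [547.7 142.1  22. ] ptr [399.6 136.3  22. ] dia 289.59893144781364
t pan (np.float64(395.3), np.float64(223.2)) (np.int32(858), array([ 9,  6, 48, 46], dtype=int32)) [ 570.  -195.1   70. ]
s pan (np.float64(208.3), np.float64(186.9)) (np.int32(977), array([ 7,  8, 44, 29], dtype=int32)) [ 569.1 -175.9   70. ]
t knob (array([12.8, 18.3]), np.int32(28), array([10, 15,  6,  7], dtype=int32)) [252.8 238.3] z187 [501.9 127.4 187. ]
s knob (array([13.5, 12.8]), np.int32(521), array([ 0,  0, 27, 37], dtype=int32)) [318.5 177.8] z187 [477.9 106.7 187. ]
cap2v (array([580.13866579, 239.90740207, 127.0358407 ]), np.float64(1.4007489806966016))
[577.44228096 236.89215501 140.        ]
```

View pics/p1.png

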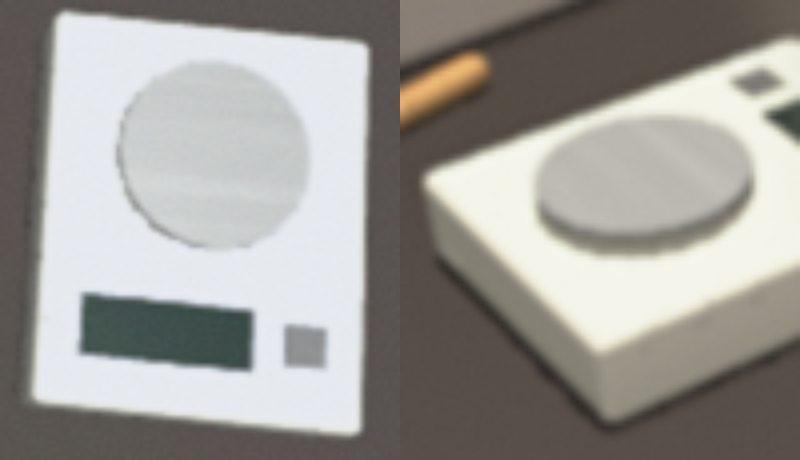

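The pan centre is at about (394,228.7) in the top view and (209,185) in the scene view. The tall tube is at about 73° around the axis at (549,143), and the knob is near (502,127). The deck needs to turn about +108° counter-clockwise. I'll move above the knob first.

Call:
arm_command:
  targets:
    - [-0.031,-0.025,-0.003,0,0,0]
    - [-0.031,-0.025,-0.003,0,0,0]
    - [-0.031,-0.025,-0.003,0,0,0]
    - [-0.031,-0.025,-0.003,0,0,0]
    - [-0.031,-0.025,-0.003,0,0,0]
    - [-0.031,-0.025,-0.003,0,0,0]
    - [-0.031,-0.025,-0.003,0,0,0]
    - [-0.031,-0.025,-0.003,0,0,0]
    - [-0.031,-0.025,-0.003,0,0,0]
    - [-0.031,-0.025,-0.003,0,0,0]
    - [-0.031,-0.025,0,0,0,0]
    - [-0.031,-0.025,0,0,0,0]
    - [-0.031,-0.025,0,0,0,0]
    - [-0.031,-0.025,0,0,0,0]
    - [-0.031,-0.025,0,0,0,0]
    - [-0.031,-0.025,0,0,0,0]
    - [-0.031,-0.025,0,0,0,0]
    - [-0.031,-0.025,0,0,0,0]
    - [-0.02,-0.02,0,0,0,0]
    - [0,0,0,0,0,0]

```text
clock: 1.92
eef_pos: [471.0, 63.5, 261.5]
tcp_rot: [-3.139, 0.001, -1.342]
contact_force: [-0.4, -0.4, 0.4]
opening: 0.999
```

Run:
```python
from rig import r
from h import *
import pickle
t,s=pickle.load(open("f0.pkl","rb"))
print("pan",onz(t,393.7,228.7,70).round(1),onz(s,208.8,185.2,70).round(1),twov(t,(393.7,228.7),s,(208.8,185.2)))
a=onz(s,318,174.9,218);b=onz(s,317.4,201.4,156);print("knob s",a.round(1),b.round(1))
st=r.sense();print(st["eef_pos"],st["tcp_rot"],st["qpos"])
w=r.grab_frame("wrist");cv2.imwrite("pics/w1.png",w["image"]);pickle.dump(w,open("w1.pkl","wb"))
print(proj(w,(502,127,218)),proj(w,(502,127,156)))
```

```text
pan [ 556.8 -191.    70. ] [ 563.8 -181.6   70. ] (array([ 557.96315703, -192.88202385,   62.15925672]), np.float64(0.9464012619520518))
knob s [508.4 132.  218. ] [506.  132.3 156. ]
[471.02169583  63.45685853 261.46104432] [-3.13937035e+00  1.10171253e-03 -1.34182017e+00] [1.29810233e-01 8.39655778e-02 1.90909405e+00 1.44443344e-03
 1.14643110e+00 1.47103828e+00]
(np.float64(173.72024412191672), np.float64(167.1469142701078)) (np.float64(197.88450738347228), np.float64(151.68640384486454))
```

View pics/w1.png

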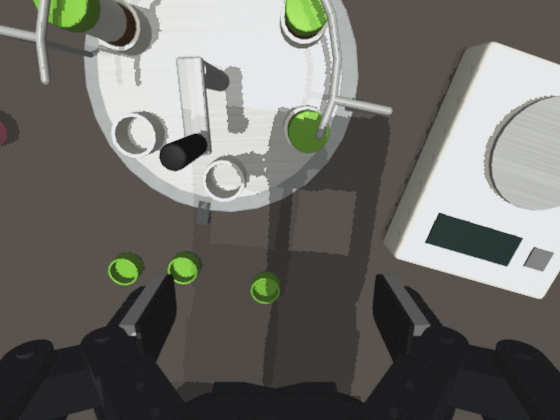

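The wrist view shows the knob's top at (173,153) and its arm running up to the hub at (215,80). I'll turn these into positions.

Run:
```python
from h import *
import pickle
w=pickle.load(open("w1.pkl","rb"));t,s=pickle.load(open("f0.pkl","rb"))
print(onz(w,173,154,218),onz(w,204,147,160),"ptr",onz(w,203,213,12))
print("pan", "proj",proj(w,(557,-191,70)),proj(w,(560,-188,70)))
print(twov(w,(173,154),t,(252.4,237)), "t top",onz(t,252.4,237,218))
print(proj(t,(508,130,218)),proj(t,(508,130,156)),proj(s,(508,130,218)))
# empty pockets rims z=54
print(onz(w,134,135,54),onz(w,224,180,54))
for k in (197,183),(190,388): pass
print(onz(t,170+190/3.7,150+391/3.7,54),onz(t,170+339/3.7,150+437/3.7,54))
```

```text
[509.0588949  128.39013117 218.        ] [506.97597117 122.57235308 160.        ] ptr [404.28683361 135.98673305  12.        ]
pan proj (np.float64(547.6839290493857), np.float64(158.8739352662309)) (np.float64(546.2769517659019), np.float64(155.17618042243868))
(array([503.91415961, 130.28649746, 199.36417364]), np.float64(6.247435187524955)) t top [499.35406104 126.19824006 218.        ]
(np.float64(250.7005110210793), np.float64(232.55753257710032)) (np.float64(252.59152957465767), np.float64(237.7987288323731)) (np.float64(317.3384234931592), np.float64(174.409072054326))
[485.20991117 211.19114955  54.        ] [460.41733475 114.70392331  54.        ]
[479.83208983 207.35337937  54.        ] [454.83367837 112.27515269  54.        ]
```

Call:
arm_command:
  targets:
    - [-0.019,-0.017,0,0,0,0]
    - [-0.019,-0.017,0,0,0,0]
    - [-0.0175,-0.016,0,0,0,0]
    - [0,0,0.02,0,0,0]
    - [0,0,0.025,0,0,0]
    - [0,0,0.025,0,0,0]
    - [0,0,0.013,0,0,0]
    - [0,0,0,0,0,0]
    - [0,0,0,0,0,0]
  fingers: 0.0854

```text
clock: 2.72
eef_pos: [504.3, 123.8, 178.0]
tcp_rot: [3.14, -0.0, -1.346]
contact_force: [-0.0, 0.4, -0.2]
opening: 1.001
```

Run:
```python
from rig import r
from h import *
w=r.grab_frame("wrist");cv2.imwrite("pics/w2.png",w["image"]);print(r.sense()["eef_pos"])
```

```text
[505.09026712 124.10367467 178.95988301]
```

View pics/w2.png

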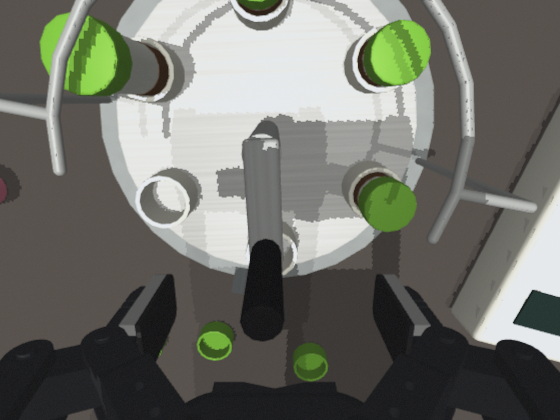

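The knob stands between the pads, with its top at about (262,320). I'll compute the offset and then close.

Run:
```python
from rig import r
from h import *
w=r.grab_frame("wrist");st=r.sense();
p=onz(w,262,322,218);print(p, tool(st["tcp_rot"],p-st["eef_pos"]),w["xyz"])
```

```text
[508.42833003 128.92897771 218.        ] [ -3.84799861  -3.91808833 -38.53326452] [581.81941325 141.31589021 321.40964307]
```

Call:
arm_command:
  targets:
    - [-0.004,-0.004,0,0,0,0]
    - [0,0,0,0,0,0]
    - [0,0,0,0,0,0]
    - [0,0,0,0,0,0]
    - [0,0,0,0,0,0]
    - [0,0,0,0,0,0]
    - [0,0,0,0,0,0]
    - [0,0,0,0,0,0]
    - [0,0,0,0,0,0]
    - [0,0,0,0,0,0]
  fingers: 0.0
  squeeze: 25

```text
clock: 3.65
eef_pos: [507.9, 129.5, 178.5]
tcp_rot: [-3.142, -0.0, -1.345]
contact_force: [-1.3, -1.6, 4.5]
opening: 0.178
```

```bash
cat > arc.py <<'E'
import sys
from rig import r
from h import *
def arc(C,a,step,n,Rr=50):
    st=r.sense();print(st["eef_pos"],st["contact_force"])
    P=[np.array(C)+Rr*np.array([np.cos(np.radians(a+i*step)),np.sin(np.radians(a+i*step))]) for i in range(n+1)]
    P[0]=st["eef_pos"][:2]
    for i in range(n):
        d=tool(st["tcp_rot"],np.r_[P[i+1]-P[i],0]);print([round(x/1000,4) for x in d[:2]])
E
python3 -c "
from arc import *
arc((555.6,144.5),197.5,5,6)"
```

```text
[507.91716793 129.47305557 178.45063577] [-1.28726692 -1.5819693   4.50668044]
[np.float64(0.0043), np.float64(-0.0005)]
[np.float64(0.0043), np.float64(-0.0009)]
[np.float64(0.0042), np.float64(-0.0013)]
[np.float64(0.004), np.float64(-0.0016)]
[np.float64(0.0039), np.float64(-0.002)]
[np.float64(0.0037), np.float64(-0.0023)]
```

Call:
arm_command:
  targets:
    - [0.0043,-0.0005,0,0,0,0]
    - [0.0043,-0.0009,0,0,0,0]
    - [0.0042,-0.0013,0,0,0,0]
    - [0.004,-0.0016,0,0,0,0]
    - [0.0039,-0.002,0,0,0,0]
    - [0.0037,-0.0023,0,0,0,0]
    - [0,0,0,0,0,0]

```text
clock: 4.23
eef_pos: [521.7, 106.4, 178.4]
tcp_rot: [3.141, -0.001, -1.345]
contact_force: [-3.5, -5.2, 8.4]
opening: 0.183
```

```bash
python3 -c "
from arc import *
arc((555.6,144.5),227.5,5,8)
w=r.grab_frame('wrist');cv2.imwrite('pics/w3.png',w['image'])
w=r.grab_frame('top');cv2.imwrite('pics/t3.png',cv2.resize(w['image'][120:340,140:440],None,fx=2.5,fy=2.5))
"
```

```text
[521.71755143 106.41489727 178.43926948] [-3.53310787 -5.21643715  8.41182908]
[np.float64(0.0023), np.float64(-0.003)]
[np.float64(0.0032), np.float64(-0.0029)]
[np.float64(0.003), np.float64(-0.0032)]
[np.float64(0.0027), np.float64(-0.0034)]
[np.float64(0.0024), np.float64(-0.0037)]
[np.float64(0.002), np.float64(-0.0039)]
[np.float64(0.0017), np.float64(-0.004)]
[np.float64(0.0013), np.float64(-0.0041)]
```

View pics/w3.png

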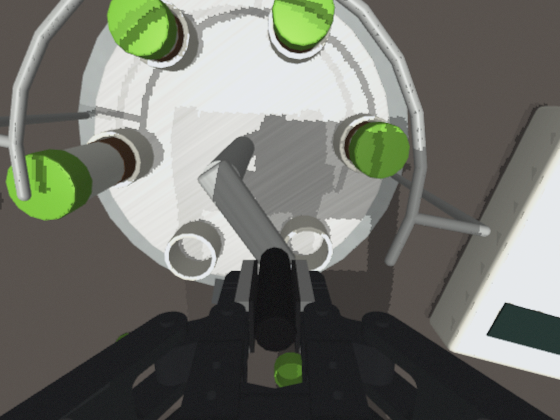

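The deck follows the knob with about 6 N of force. I'll continue with 45° more.

Call:
arm_command:
  targets:
    - [0.0033,-0.0026,0,0,0,0]
    - [0.0032,-0.0028,0,0,0,0]
    - [0.003,-0.0031,0,0,0,0]
    - [0.0027,-0.0034,0,0,0,0]
    - [0.0024,-0.0037,0,0,0,0]
    - [0.002,-0.0039,0,0,0,0]
    - [0.0017,-0.004,0,0,0,0]
    - [0.0013,-0.0041,0,0,0,0]
    - [0.0009,-0.0042,0,0,0,0]
    - [0,0,0,0,0,0]

```text
clock: 5.17
eef_pos: [558.5, 92.8, 178.5]
tcp_rot: [-3.141, -0.003, -1.345]
contact_force: [0.8, -10.8, 5.0]
opening: 0.175
```

```bash
python3 -c "
from arc import *
s=r.sense();e=s['eef_pos'][:2]
for C in ((555.6,144.5),(555,144),(553,143.5)):
  d=e-C;print(np.hypot(*d),np.degrees(np.arctan2(d[1],d[0]))%360)
# circle R=50 through first & current
a=np.array([507.9,129.5]);b=e;m=(a+b)/2;h=np.hypot(*(b-a))/2;n=np.array([-(b-a)[1],(b-a)[0]])/(2*h);print(m+n*np.sqrt(2500-h*h))
w=r.grab_frame('wrist');cv2.imwrite('pics/w4.png',w['image'])
t=r.grab_frame('top');cv2.imwrite('pics/t4.png',cv2.resize(t['image'][120:340,140:440],None,fx=2.5,fy=2.5))
"
```

```text
51.80017373040996 273.1780558330286
51.338032644507194 273.87760938516965
51.01480282395352 276.1572857668308
[556.11952269 142.72413067]
```

View pics/w4.png

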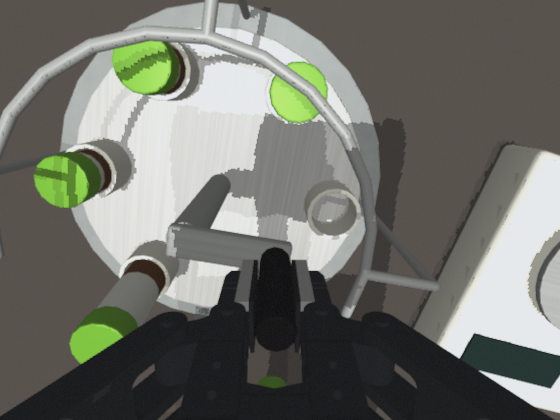

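View pics/t4.png

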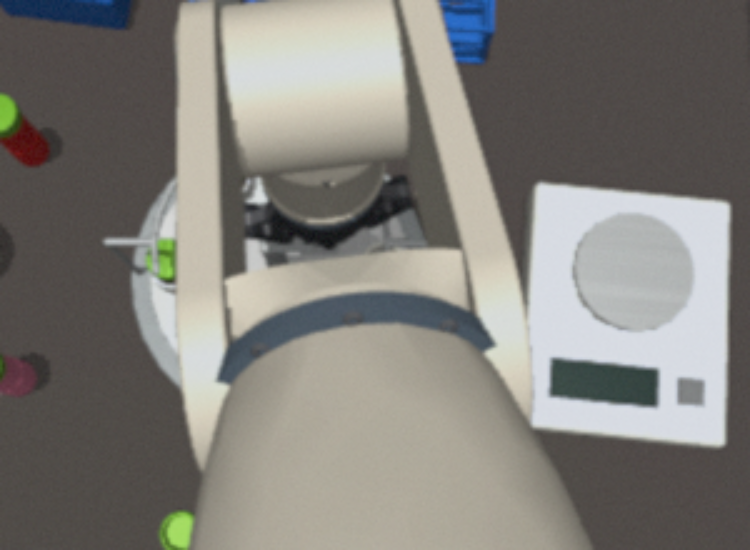

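```bash
python3 -c "
from arc import *
w=r.grab_frame('wrist')
c=onz(w,95,345,139);print('cap',c)
f=onz(w,146,268,54);print('pocket rim',f)
e=onz(w,332,210,54);print('empty pocket?',e)
b=onz(w,152,70,90);print('tube opp-ish',b,onz(w,66,181,90),onz(w,299,92,90))
for C in ((555,142),(553,142.5)):
  for p in (c,f,e): d=p[:2]-C;print(np.hypot(*d),np.degrees(np.arctan2(d[1],d[0]))%360)
arc((555,142),274,5,7)
"
```

```text
cap [465.54805994 188.11575873 139.        ]
pocket rim [476.90577971 186.98957403  54.        ]
empty pocket? [563.5035868   44.57008803  54.        ]
tube opp-ish [636.43258405 188.60507579  90.        ] [552.33836626 237.83492224  90.        ] [644.48318118  95.70271027  90.        ]
100.63951899473946 152.72723302034615
90.12640575418683 150.05403433456658
97.80030027808444 274.9880790831907
98.63386469426712 152.45302887580715
88.1456326710186 149.68669806584936
98.49158844113313 276.1219218738467
[558.16429898  92.80143627 178.4824509 ] [  1.37333855 -10.42797672   3.6505402 ]
[np.float64(0.0012), np.float64(-0.0045)]
[np.float64(0.0001), np.float64(-0.0044)]
[np.float64(-0.0003), np.float64(-0.0044)]
[np.float64(-0.0006), np.float64(-0.0043)]
[np.float64(-0.001), np.float64(-0.0042)]
[np.float64(-0.0014), np.float64(-0.0041)]
[np.float64(-0.0017), np.float64(-0.004)]
```

Call:
arm_command:
  targets:
    - [0.001,-0.0045,0,0,0,0]
    - [0.0001,-0.0044,0,0,0,0]
    - [-0.0003,-0.0044,0,0,0,0]
    - [-0.0006,-0.0043,0,0,0,0]
    - [-0.001,-0.0042,0,0,0,0]
    - [-0.0014,-0.0041,0,0,0,0]
    - [0,0,0,0,0,0]

```text
clock: 5.9
eef_pos: [584.4, 101.5, 178.5]
tcp_rot: [-3.138, -0.003, -1.345]
contact_force: [7.1, -7.6, 0.7]
opening: 0.183
```

```bash
python3 -c "
from arc import *
print(r.sense()['contact_force'])
w=r.grab_frame('wrist');cv2.imwrite('pics/w5.png',w['image'])
"
```

```text
[ 7.11296293 -7.61784221  0.71180372]
```

View pics/w5.png

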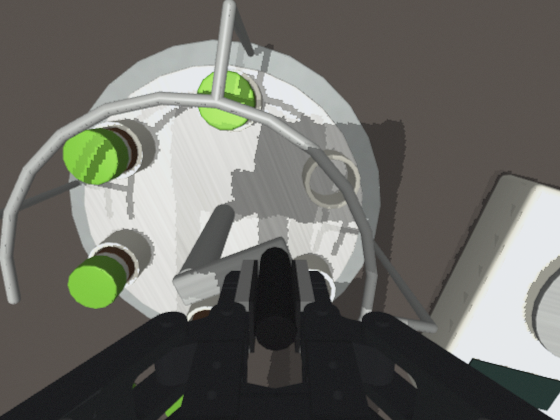

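The deck is turned, but the gripper hides the tube. I'll release, rise and back off over the pick place to check.

Call:
arm_command:
  targets:
    - [0,0,0,0,0,0]
    - [0,0,0,0,0,0]
    - [0,0,0,0,0,0]
    - [0,0,0,0,0,0]
    - [0,0,0,0,0,0]
    - [0,0,-0.02,0,0,0]
    - [0,0,-0.03,0,0,0]
    - [0,0,-0.03,0,0,0]
    - [-0.012,0.022,0,0,0,0]
    - [-0.012,0.022,0,0,0,0]
    - [-0.012,0.022,0,0,0,0]
    - [-0.012,0.022,0,0,0,0]
    - [-0.012,0.022,0,0,0,0]
    - [-0.004,0.008,0,0,0,0]
    - [0,0,0,0,0,0]
    - [0,0,0,0,0,0]
  fingers: 0.0854

```text
clock: 7.28
eef_pos: [453.4, 138.9, 258.8]
tcp_rot: [-3.14, -0.0, -1.344]
contact_force: [-0.3, -0.7, -0.6]
opening: 1.001
```

```bash
python3 -c "
from arc import *
import pickle
print(r.sense())
w=r.grab_frame('wrist');cv2.imwrite('pics/w6.png',w['image'])
s=r.grab_frame('scene');cv2.imwrite('pics/s6.png',s['image'])
pickle.dump((w,s),open('f6.pkl','wb'))
"
```

```text
{'clock': 7.2833, 'qpos': array([ 2.94188634e-01,  8.52702173e-02,  1.91398032e+00, -2.70692994e-04,
        1.14079950e+00,  1.63837831e+00]), 'qvel': array([-0.01338496,  0.02123713, -0.02301077, -0.00284802, -0.00146669,
       -0.00043868]), 'joint_efforts': array([  0.61918298, -41.42613888, -32.75247931,   0.06860035,
         0.18103465,   0.06512204]), 'eef_pos': array([453.44266165, 138.86335713, 258.75974373]), 'tcp_rot': array([-3.14003694e+00, -1.41489845e-04, -1.34407714e+00]), 'contact_force': array([-0.30616546, -0.74286252, -0.64955305]), 'wrist_torque': array([ 0.02062687, -0.01376079, -0.10004861]), 'opening': 1.0009801614501705}
```

View pics/w6.png

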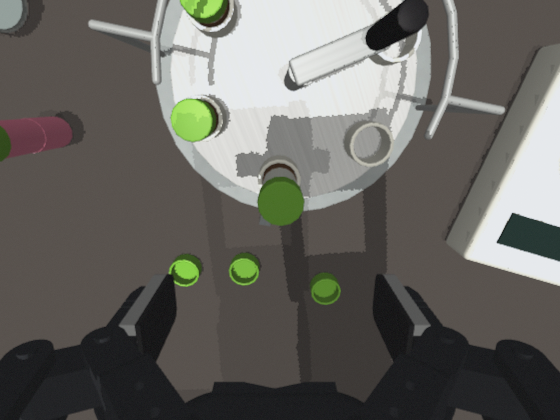

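View pics/s6.png

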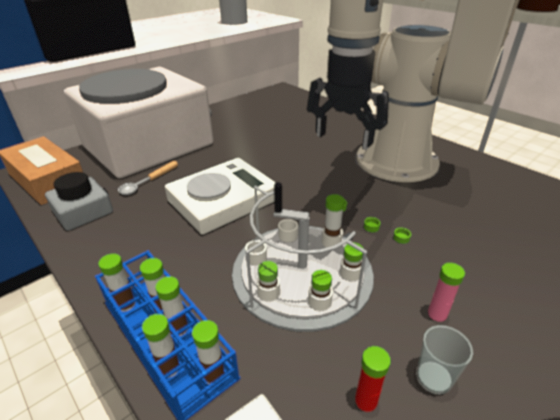

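The tall tube is now in the open front, with its cap at (281,201) in the wrist view and the pointer tab just visible at (267,217).

```bash
python3 -c "
from h import *
import pickle
w,s=pickle.load(open('f6.pkl','rb'))
hsv=cv2.cvtColor(s['image'],cv2.COLOR_BGR2HSV);m=cv2.inRange(hsv,(35,120,40),(70,255,255))>0
for b in blobs(m[190:220,320:350]): print(b, 'scene cap', onz(s,*(b[0]+[320,190]),132).round(1)); sc=b[0]+[320,190]
hsv=cv2.cvtColor(w['image'],cv2.COLOR_BGR2HSV);m=cv2.inRange(hsv,(35,100,30),(75,255,255))>0
for b in blobs(m[170:235,250:315]): print(b); q=b[0]+[250,170];print(q,onz(w,*q,139))
print(twov(w,q,s,sc))
p=onz(w,281,202,140);print(p,'ptr',onz(w,267,219,12))
print('knob',onz(w,411,14,218))
cv2.imwrite('pics/w6z.png',cv2.resize(w['image'][130:250,220:340],None,fx=5,fy=5))
"
```

```text
(array([15.6, 12.4]), np.int32(304), array([ 6,  4, 21, 17], dtype=int32)) scene cap [455.8 138.  132. ]
(array([30.3, 31.1]), np.int32(1767), array([ 8,  7, 46, 49], dtype=int32))
[280.3 201.1] [457.8918748  134.50730145 139.        ]
(array([454.16363227, 134.77720814, 129.35840091]), np.float64(3.006487659523991))
[457.56746612 133.87607073 140.        ] ptr [397.58617296 134.47028009  12.        ]
knob [583.5673157  101.76335042 218.        ]
```

View pics/w6z.png

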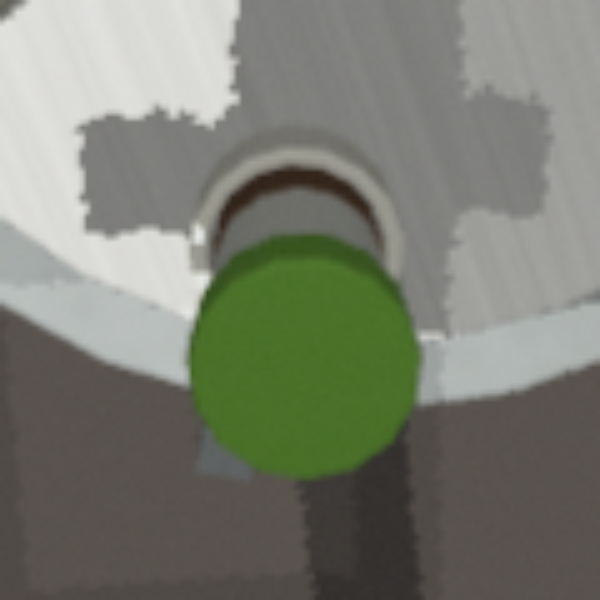

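The tube is at about (457,135) and the pick place at about (455,138), so it's well inside the 20 mm limit. Descending now.

Call:
arm_command:
  targets:
    - [0.0045,-0.0025,0.01,0,0,0]
    - [0,0,0.025,0,0,0]
    - [0,0,0.03,0,0,0]
    - [0,0,0.03,0,0,0]
    - [0,0,0.03,0,0,0]
    - [0,0,0.015,0,0,0]
    - [0,0,0.01,0,0,0]
    - [0,0,0,0,0,0]
    - [0,0,0,0,0,0]

```text
clock: 8.13
eef_pos: [456.6, 134.6, 108.0]
tcp_rot: [3.141, -0.0, -1.345]
contact_force: [0.7, 0.5, 0.2]
opening: 0.998
```

```bash
python3 -c "
from arc import *
w=r.grab_frame('wrist');cv2.imwrite('pics/w7.png',w['image'])
print(r.sense()['eef_pos'],r.sense()['contact_force'])
"
```

```text
[457.0998404  134.83006446 108.74741274] [-0.12713882 -0.02684896 -0.2864607 ]
```

View pics/w7.png

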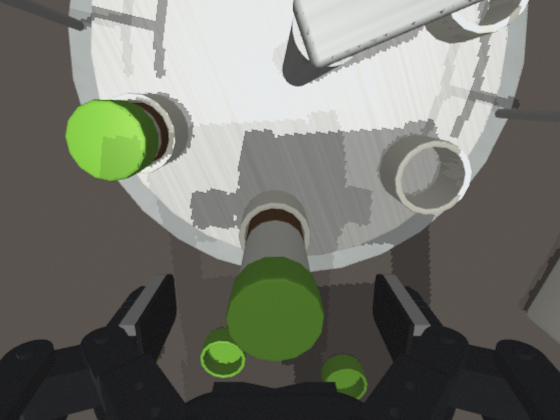

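The cap sits centred between the pads at (275,310), so I'll close on it.

Call:
arm_command:
  targets:
    - [0,0,0,0,0,0]
    - [0,0,0,0,0,0]
    - [0,0,0,0,0,0]
    - [0,0,0,0,0,0]
    - [0,0,0,0,0,0]
    - [0,0,0,0,0,0]
    - [0,0,0,0,0,0]
    - [0,0,0,0,0,0]
  fingers: 0.0
  squeeze: 40

```text
clock: 8.85
eef_pos: [456.8, 135.1, 109.1]
tcp_rot: [-3.14, 0.0, -1.345]
contact_force: [-0.6, -0.3, 5.8]
opening: 0.43
```

```bash
python3 -c "
from arc import *
w=r.grab_frame('wrist');cv2.imwrite('pics/w8.png',w['image'])
print(r.sense()['eef_pos'],r.sense()['contact_force'],r.sense()['opening'])
p=onz(w,275,312,140);print(p)
"
```

```text
[456.871357   135.06888107 109.09727288] [-0.59313272 -0.68733106  6.62624595] 0.43229693413969056
[459.81039327 135.06923202 140.        ]
```

View pics/w8.png

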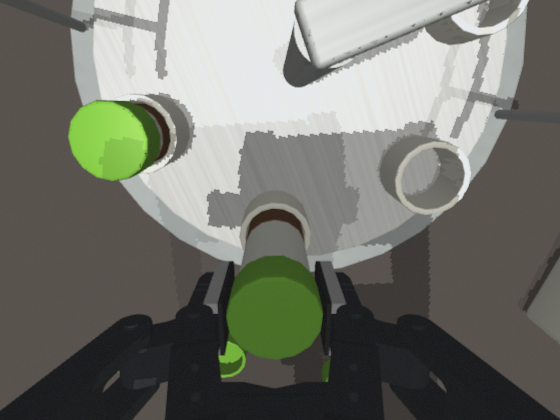

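Gripped at about 37 mm opening. Lifting straight up 155 mm.

Call:
arm_command:
  targets:
    - [0,0,-0.005,0,0,0]
    - [0,0,-0.01,0,0,0]
    - [0,0,-0.015,0,0,0]
    - [0,0,-0.015,0,0,0]
    - [0,0,-0.015,0,0,0]
    - [0,0,-0.02,0,0,0]
    - [0,0,-0.02,0,0,0]
    - [0,0,-0.02,0,0,0]
    - [0,0,-0.02,0,0,0]
    - [0,0,-0.01,0,0,0]
    - [0,0,-0.005,0,0,0]
    - [0,0,0,0,0,0]
    - [0,0,0,0,0,0]

```text
clock: 9.98
eef_pos: [455.8, 134.7, 262.7]
tcp_rot: [3.141, -0.0, -1.345]
contact_force: [0.7, -0.2, -1.4]
opening: 0.431
```

```bash
python3 -c "
from arc import *
import pickle
w=r.grab_frame('wrist');cv2.imwrite('pics/w9.png',w['image'])
s=r.grab_frame('scene');cv2.imwrite('pics/s9.png',s['image']);pickle.dump((w,s),open('f9.pkl','wb'))
print(r.sense()['eef_pos'],r.sense()['tcp_rot'],r.sense()['contact_force'],r.sense()['opening'])
"
```

```text
[455.46932409 134.64210616 262.11870632] [ 3.13954042e+00 -1.02628815e-04 -1.34504147e+00] [ 0.79295055 -0.13558355 -1.33260768] 0.43525147742680953
```

View pics/w9.png

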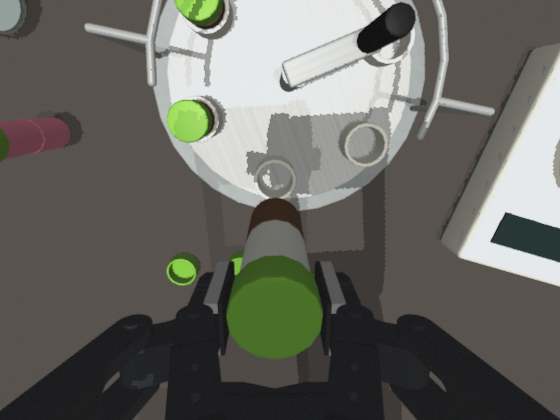

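View pics/s9.png

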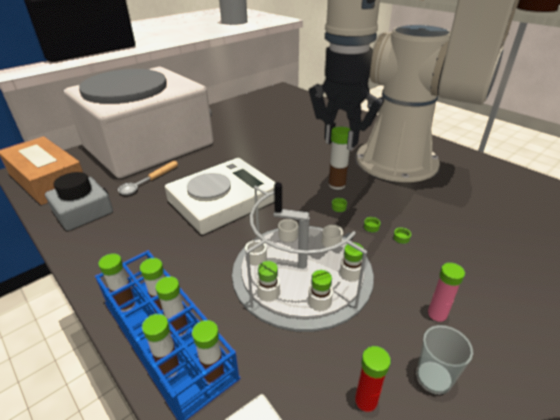

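The tube is out of its pocket and hanging straight. I'll go part-way to the balance and look at the pan.

Call:
arm_command:
  targets:
    - [0.01,-0.001,0,0,0,0]
    - [0.02,-0.002,0,0,0,0]
    - [0.028,-0.0025,0,0,0,0]
    - [0.03,-0.0025,0,0,0,0]
    - [0.03,-0.0025,0,0,0,0]
    - [0.03,-0.0025,0,0,0,0]
    - [0.03,-0.0025,0,0,0,0]
    - [0.03,-0.0025,0,0,0,0]
    - [0.02,-0.002,0,0,0,0]
    - [0.01,-0.001,0,0,0,0]
    - [0,0,0,0,0,0]
    - [0,0,0,0,0,0]

```text
clock: 11.08
eef_pos: [529.4, -92.4, 262.6]
tcp_rot: [3.14, 0.001, -1.346]
contact_force: [0.3, 0.5, -0.8]
opening: 0.43
```

```bash
python3 -c "
from arc import *
import pickle
w=r.grab_frame('wrist');cv2.imwrite('pics/w10.png',w['image']);pickle.dump(w,open('f10.pkl','wb'))
print(r.sense()['eef_pos'],r.sense()['tcp_rot'],r.sense()['opening'],proj(w,(560,-188,70)))
"
```

```text
[529.34597203 -91.78324879 262.76502158] [ 3.14054062e+00  9.12826897e-04 -1.34518964e+00] 0.4302315685325093 (np.float64(374.4704430237582), np.float64(175.5168851035586))
```

View pics/w10.png

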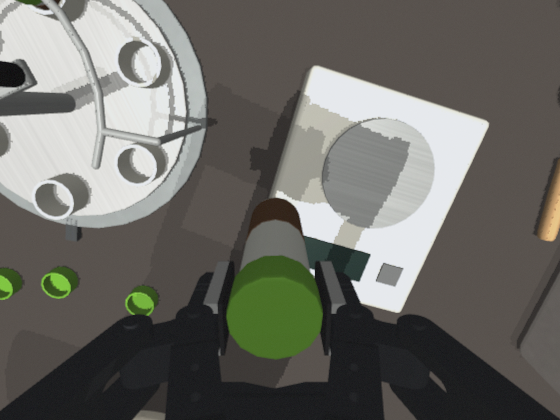

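The pan spans (322–435, 117–229), which puts its centre at about (378.5,173).

```bash
python3 -c "
from h import *
import pickle
w=pickle.load(open('f10.pkl','rb'))
p=onz(w,378.5,173,70);print(p)
e=np.array([529.3,-91.9,262.7]);rot=[3.1405,.0009,-1.3452]
c=onz(w,275,312,e[2]+31);print('cap top',c,tool(rot,c-e)); f=onz(w,275,214,e[2]-87);print('foot~',f,tool(rot,f-e))
print(tool(rot,p-e), tool(rot,p-c))
"
```

```text
[ 563.31852159 -191.11226885   70.        ]
cap top [532.60271286 -92.38988212 293.7       ] [  1.18834443  -3.0755692  -31.0044611 ]
foot~ [532.60324191 -92.54142533 175.7       ] [ 1.44236593 -3.17111942 86.9953241 ]
[104.48122801 -11.17441148 192.59395012] [103.29288358  -8.09884229 223.59841123]
```

Call:
arm_command:
  targets:
    - [0.015,-0.001,0,0,0,0]
    - [0.025,-0.002,0,0,0,0]
    - [0.028,-0.003,0,0,0,0]
    - [0.022,-0.0015,0,0,0,0]
    - [0.0135,-0.001,0,0,0,0]
    - [0,0,0.015,0,0,0]
    - [0,0,0.02,0,0,0]
    - [0,0,0.02,0,0,0]
    - [0,0,0.02,0,0,0]
    - [0,0,0.015,0,0,0]
    - [0,0,0.01,0,0,0]
    - [0,0,0,0,0,0]
    - [0,0,0,0,0,0]

```text
clock: 12.22
eef_pos: [561.4, -191.0, 163.3]
tcp_rot: [3.141, 0.0, -1.344]
contact_force: [1.1, -0.2, -0.4]
opening: 0.435
```

```bash
python3 -c "
from arc import *
import pickle
w=r.grab_frame('wrist');cv2.imwrite('pics/w11.png',w['image']);
s=r.grab_frame('scene');cv2.imwrite('pics/s11.png',cv2.resize(s['image'][80:260,130:330],None,fx=3,fy=3))
print(r.sense()['eef_pos'],r.sense()['tcp_rot'],r.sense()['opening'],r.sense()['contact_force'])
"
```

```text
[ 562.12476027 -191.40612695  164.38421743] [-3.14024699e+00 -7.94431218e-04 -1.34464970e+00] 0.4313110859815611 [ 0.15326787 -0.0952292  -0.90893537]
```

View pics/w11.png

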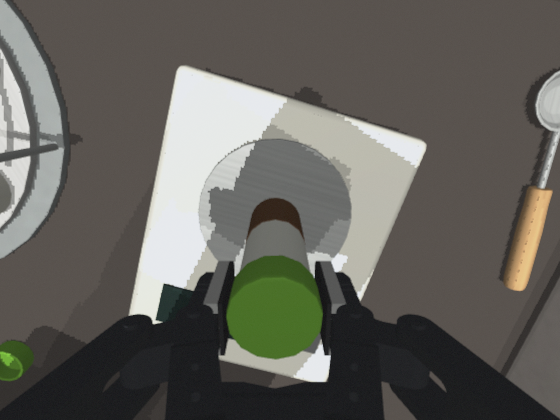

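View pics/s11.png

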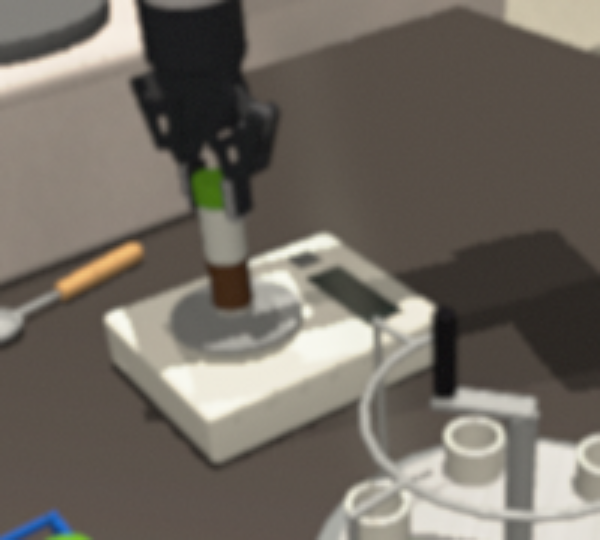

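The foot hangs over the middle of the pan in both views. I'll lower it gently.

Call:
arm_command:
  targets:
    - [0,0,0.002,0,0,0]
    - [0,0,0.002,0,0,0]
    - [0,0,0.0015,0,0,0]
    - [0,0,0,0,0,0]
    - [0,0,0,0,0,0]
    - [0,0,0,0,0,0]

```text
clock: 12.82
eef_pos: [561.4, -191.4, 157.8]
tcp_rot: [-3.142, -0.0, -1.345]
contact_force: [0.5, 0.1, -1.6]
opening: 0.43
```

Call:
arm_command:
  targets:
    - [0,0,0.001,0,0,0]
    - [0,0,0.0005,0,0,0]
    - [0,0,0,0,0,0]
    - [0,0,0,0,0,0]

```text
clock: 13.15
eef_pos: [562.0, -191.5, 157.2]
tcp_rot: [-3.14, -0.001, -1.345]
contact_force: [-1.3, 0.0, 5.3]
opening: 0.429
```

The wrist now reads 5 N upward, so the foot has touched. Releasing and rising.

Call:
arm_command:
  targets:
    - [0,0,0,0,0,0]
    - [0,0,0,0,0,0]
    - [0,0,0,0,0,0]
    - [0,0,0,0,0,0]
    - [0,0,0,0,0,0]
    - [0,0,0,0,0,0]
    - [0,0,-0.01,0,0,0]
    - [0,0,-0.02,0,0,0]
    - [0,0,-0.02,0,0,0]
    - [0,0,-0.03,0,0,0]
    - [0,0,-0.03,0,0,0]
    - [0,0,-0.02,0,0,0]
    - [0,0,0,0,0,0]
    - [0,0,0,0,0,0]
  fingers: 0.0854

```text
clock: 14.32
eef_pos: [562.0, -191.6, 288.2]
tcp_rot: [-3.139, -0.002, -1.345]
contact_force: [-0.3, -0.0, -1.1]
opening: 1.003
```

```bash
python3 -c "
from arc import *
w=r.grab_frame('wrist');cv2.imwrite('pics/w12.png',w['image']);
s=r.grab_frame('scene');cv2.imwrite('pics/s12.png',cv2.resize(s['image'][80:260,130:330],None,fx=3,fy=3))
st=r.sense();print(st['eef_pos'],st['opening'],st['contact_force'],st['clock'])
"
```

```text
[ 560.8455974  -191.17622549  285.68731907] 1.0040485765380172 [-0.27172726 -0.4780957   0.4455038 ] 14.4167
```

View pics/w12.png

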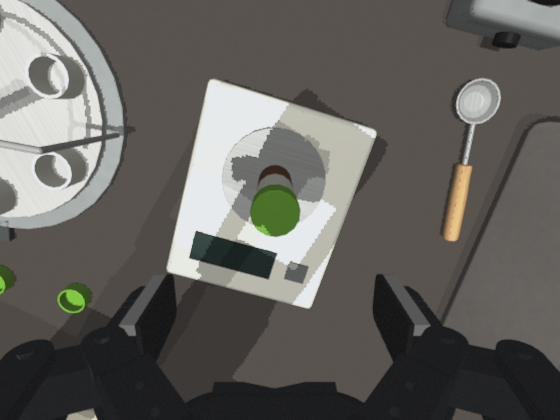

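View pics/s12.png

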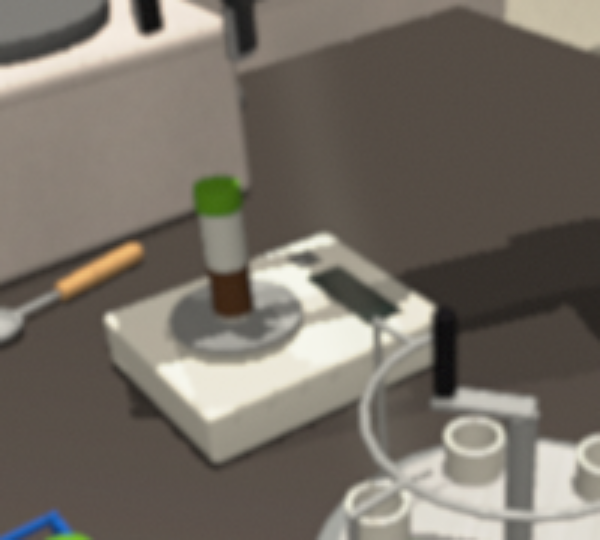

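The tube stands free and upright, with its cap at (275,211) and the pan centred at about (274,178) in the wrist view. One last numeric check, then I'll hand in if it is good.

```bash
python3 -c "
from arc import *
w=r.grab_frame('wrist')
a=onz(w,275,211,188);b=onz(w,274,178,70);d=np.hypot(*(a-b)[:2]);print(a,b,d,r.sense()['contact_force'])
if d<15: print(r.sign_off())
"
```

```text
[ 562.86723068 -191.64893287  188.        ] [ 561.84422374 -190.99002995   70.        ] 1.2168386249913743 [ 0.25674407 -0.13028317  0.47749567]
the job is handed in; nothing more can be done
None
```

The tall tube now stands upright on the balance pan, about 1 mm from its centre in the final wrist-camera check. I handed the job in at about 14.5 s; no verdict is reported.

- **Carousel turn:** I gripped the crank knob and led it about 108–110° counter-clockwise. That put the tube about 4 mm from the pick place, well inside the 20 mm limit.
- **Lift and placing:** I gripped the tube by its cap and lifted it straight up about 153 mm. I then set it on the pan, released it and raised the fingers well clear.
- **Last checks:** The wrist and scene pictures show the tube standing upright with the gripper clear of it. The contact force read about 0.5 N.
- **Disagreements:** Early position estimates differed by 3–7 mm in x between cameras, up to about 10 mm in y for the pan, so I relied on the wrist camera for the knob, tube and pan. The knob's circle was about 1–2 mm off my estimate, giving up to about 11 N of sideways force while turning.

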